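Let a crooked snorkel swing plumb in its counter clamp

TASK

The black snorkel was clamped crooked at the counter's edge and sticks out sideways. Squeeze the two upright tabs of its aluminium clamp together so that the jaw loosens, wait until the snorkel has swung down by itself and hangs straight and still, then let go so that the clamp pinches it again. Do not push the snorkel itself, and leave the blue snorkel's clamp alone.

Things in the scene. Friction and masses are not known exactly. Their poses are not given: they have to be found in the camera images.
- black_clamp_grip (a point): Squeezing point of the aluminium counter clamp holding the black snorkel (orange lug, collar, mouthpiece), 68 mm above the counter, between two upright tabs 26 mm wide, 6 thick, tops at 90 mm. x: from fixed tab (robot's side) to sprung tab, level; z up. Outer faces: fixed at x -12 mm, sprung at x +28 mm (+14 fully squeezed). Nothing else within 35 mm below it. Joint: black_lever.
- black_lever (a joint): Sprung lever of the black snorkel's clamp, rad: 0 or just below = jaw shut in the teeth of the snorkel's lug, grows as the sprung tab (46 mm above its hinge) is pressed towards the fixed tab, stop at 0.30. Its spring pushes back with 9 to 15 N at the tab and shuts the jaw when let go. Beyond 0.07 the jaw is clear of the lug.
- black_snorkel (a joint): Lean of the black snorkel (22 mm tube, 340 mm long) about the level pin through its round toothed lug, 40 mm below the counter top, rad: 0 = hanging straight down, positive = lower end to the robot's right (-y). It starts leaning 0.3 to 1.0, held by the jaw in teeth 0.31 apart. Freed, it swings about once a second and is still within 3 s.
- blue_clamp_tab (a point): Point on the sprung tab, 68 mm above the counter, of a second, equal clamp, which holds a blue snorkel (white lug, collar, mouthpiece) that already hangs straight. To be left alone. The two clamps stand 320 to 560 mm apart along the counter's far edge, in either order.

How it is judged (in metres and radians):
On the way:
1. with the black snorkel's clamp squeezed open, the snorkel hangs straight (within 0.15 rad) and still (value of joint black_lever above 0.04 rad and value of joint black_snorkel between -0.15 and 0.15 rad and velocity of joint black_snorkel between -0.25 and 0.25 rad/s), for 0.3 s.
At the end, for the whole second after the job is handed in: The black snorkel hangs straight down within 0.15 rad (about 9 degrees), still, and its clamp has shut on it again (lever below 0.03 rad) (value of joint black_lever below 0.03 rad and value of joint black_snorkel between -0.15 and 0.15 rad and velocity of joint black_snorkel between -0.25 and 0.25 rad/s); the robot touches nothing.
It fails at once if the robot pushes the black snorkel (over 3 N) (contact force between any of the fingers, the arm and black_snorkel above 3 N).
It fails at once if the blue snorkel's clamp is squeezed (its tab moves more than 3 mm) (distance of blue_clamp_tab from where it was at the start of the episode above 0.003 m).
It also fails if it takes over 32 s, if anything falls off the work surface, if the arm or the gripper's body presses on something with over 40 N, if the wrist force passes 120 N, or if a joint passes its speed limit or range.

ROBOT

A 6-joint arm with a two-finger parallel gripper is mounted at the origin on the work surface. World frame = base frame: x ahead of the robot, y to its left, z up, the work surface at z = 0. Lengths are in m, angles in degrees, forces in N, time in s.
With the tool pointing down it reaches from about 0.375 to 0.75 m from the base axis. Payload 9 kg.
Tool frame: the origin (TCP) lies where the fingers leave the gripper's body, on its centre line; the fingertips stand 73 mm ahead of it and the grasp point (between the pads) lies 54 mm ahead of it (robot.tip_reach is the distance from the TCP to the fingertips, in m); z points along the fingers, y is the direction in which the jaws open and shut (so a half turn about z gives the same grasp; the last joint's range is limited). The gripper opens to 85 mm and grips with 20 to 120 N. Pads are 22 mm wide; open, the fingers measure 114 mm over their backs; the gripper's body (76 mm by 85 mm) begins 54 mm behind the grasp point. The pads swing forward as they close: fully open they stand 13 mm farther back than shut.
Start: joints at [-12.473, 5.964, 5.575, 89.605, 0, 77.527], TCP at [0.6, 0, 0.304] pointing down, gripper open.
Joint ranges: [-171.21, 171.21], [-48.23, 106.86], [-62.78, 66.21], [-105.2, 120.99], [-86.42, 89.51], [-180, 180]. Speed limits (degrees/s): [127.2, 127.2, 147.25, 180, 180, 180].

INTERFACE

Orientations are given as [roll, pitch, yaw] about the fixed x, y, z axes, in that order (R = Rz(yaw) Ry(pitch) Rx(roll)).
In Python, from plant import robot gives the robot as it stands. Calls block until the motion is done:
- robot.move_pose(position, orientation): joint-space move of the TCP to a pose.
- robot.line_to(position, vel=0.15, rotation=None, guard=None): straight line of the TCP; rotation=None keeps the orientation; vel is the mean speed in m/s. With guard (N) it stops when the force on the tool has changed by that much, and returns True; else False.
- robot.goto_joints(angles): joint-space move.
- robot.set_gripper(opening): finger opening in m; the grip force is fixed at half the most; returns when the fingers have stopped.
- robot.pause(seconds).
- robot.ik(position, orientation): joint angles nearest the present ones, or None.
- robot.observe(): the state.
- robot.grab_frame(name): name is "scene" or "side" or "wrist"; returns the picture (400x640x3 uint8, blue, green, red); there is no depth.
- robot.get_calibration(name): a dict with "vertical_fov" (degrees; the focal length in pixels is half the picture's height over the tangent of half this angle, whatever the lens; pixels are square), "cx", "cy" (the principal point, pixels), "rvec" (rotation vector, rad) and "tvec" (3), from world to camera coordinates, as OpenCV has them. Camera axes: x right, y down, z forward; pixel columns grow to the right and rows downward; lengths in m; the calibration is good to about 2 mm. A picture is of the moment at which its call begins: read the wrist's pose just before it. get_calibration takes no time and is no camera call; for the wrist camera it gives the pose at the moment of the call.
A pose or a line that the arm cannot do raises robot.IKError and nothing moves.
- robot.job_done(): hands the job in, once; it reports no verdict.
The state is a dict: "time": time; "q": joint angles; "qvel": joint speeds; "joint_torque": joint torques, N m; "tool_pos": TCP position; "tcp_rot": TCP orientation; "ft_force": force on the tool from outside, world axes, zero at the start; "torque": the same for the moment, N m; "gripper_width": finger opening in m.
Only numpy, scipy, OpenCV 4.12 (cv2) and the standard library are available. Lean on these libraries where they do the work, as an engineer would, in place of code of your own. Each camera call takes 0.05 s, during which the arm holds its last target.

## Working session

There is one attempt and no reset: what is moved stays moved. The work goes in short steps, each a Python script; the robot and the scene stay as the last script left them, time stands still between calls to the robot, and variables do not carry over. Pictures are saved under pics/ and viewed, and the job is handed in when it is done.

```bash
mkdir -p pics; ls
python3 - <<'E'
from plant import robot
import cv2
for n in ("scene","side","wrist"):
    c=robot.get_calibration(n); print(n,c)
    cv2.imwrite(f"pics/{n}0.png",robot.grab_frame(n))
print(robot.observe())
E
```

```text
pics
scene {'vertical_fov': 52.66564337139473, 'cx': 320.5118414804822, 'cy': 204.2005971579503, 'rvec': array([ 1.48484537,  1.7983378 , -0.98433348]), 'tvec': array([ 0.09493552, -0.28320947,  1.37768191])}
side {'vertical_fov': 48.37971843935894, 'cx': 317.1373182038113, 'cy': 199.88995111672168, 'rvec': array([ 2.33464189, -0.55382769,  0.23626721]), 'tvec': array([-0.53730032,  0.25781672,  0.64546432])}
wrist {'vertical_fov': 62.881515637624936, 'cx': 318.02216383133475, 'cy': 196.94221602566907, 'rvec': array([-2.84935180e+00,  8.48815148e-04,  2.32274305e-03]), 'tvec': array([-0.5995357 , -0.03603493,  0.37997946])}
{'time': 0.15, 'q': array([-1.24710134e+01,  5.99066345e+00,  5.53802998e+00,  8.96024376e+01,
       -1.01876581e-03,  7.75275021e+01]), 'qvel': array([ 0.04999998, -0.01226587,  0.07072207,  0.01481055, -0.02236375,
       -0.06677873]), 'joint_torque': array([ 3.56894714e-03, -5.57353413e+01,  5.04006886e+01,  1.24952567e-02,
       -2.60494489e-04,  1.42527287e-05]), 'tool_pos': array([5.99835478e-01, 6.55724156e-05, 3.03308948e-01]), 'tcp_rot': array([-1.79946009e+02, -1.08990256e-02,  9.00014798e+01]), 'ft_force': array([ 0.56008108, -0.35758336,  0.31821754]), 'torque': array([0.04495495, 0.01475641, 0.02041041]), 'gripper_width': 0.08533479180445382}
```

View pics/scene0.png

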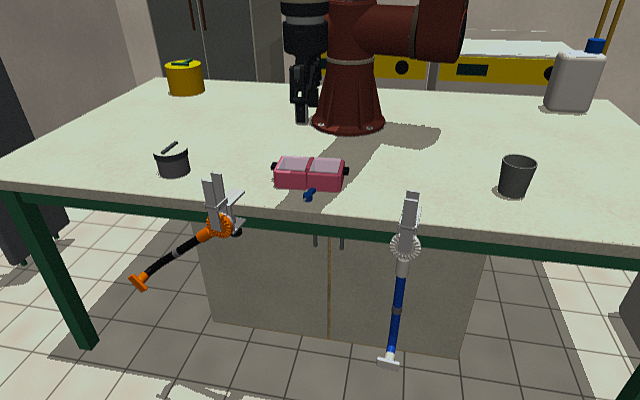

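View pics/side0.png

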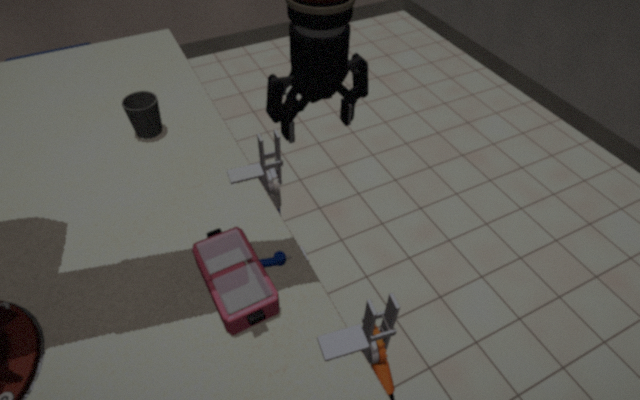

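View pics/wrist0.png

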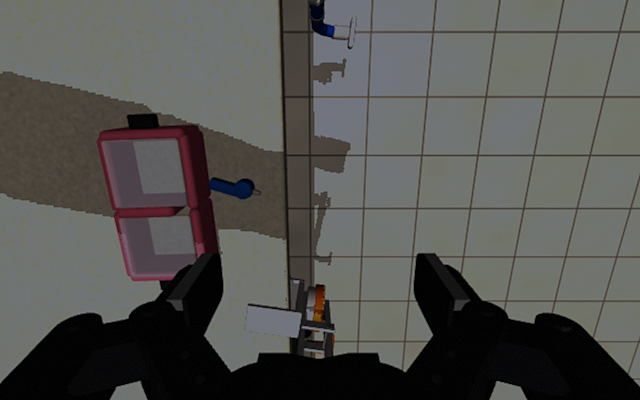

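The scene picture shows the black snorkel's clamp (orange lug) with tabs near (215,185). The blue one is near (410,210). The side view shows the black clamp's tabs near (380,315). I'll zoom in for exact pixels.

Run:
```python
import cv2,numpy as np
a=cv2.imread('pics/scene0.png')[160:250,180:270]
b=cv2.imread('pics/side0.png')[280:400,310:430]
b=cv2.convertScaleAbs(b,alpha=1.6)
a=cv2.resize(a,(540,540),interpolation=cv2.INTER_CUBIC)
b=cv2.resize(b,(600,600),interpolation=cv2.INTER_CUBIC)
for i in range(0,90,10): cv2.putText(a,str(180+i),(i*6,10),0,.35,(0,0,255));cv2.putText(a,str(160+i),(0,i*6+5),0,.35,(0,0,255));cv2.line(a,(i*6,0),(i*6,540),(0,0,255),1) if i%20==0 else 0;cv2.line(a,(0,i*6),(540,i*6),(0,0,255),1) if i%20==0 else 0
for i in range(0,120,20): cv2.putText(b,str(310+i),(i*5,10),0,.35,(0,0,255));cv2.putText(b,str(280+i),(0,i*5+5),0,.35,(0,0,255));cv2.line(b,(i*5,0),(i*5,600),(0,0,255),1);cv2.line(b,(0,i*5),(600,i*5),(0,0,255),1)
cv2.imwrite('pics/ca.png',a);cv2.imwrite('pics/cb.png',b)
```

```text
(no output)
```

View pics/ca.png

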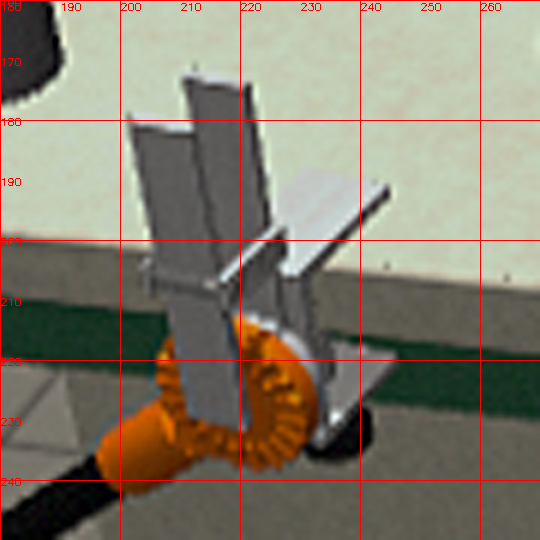

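View pics/cb.png

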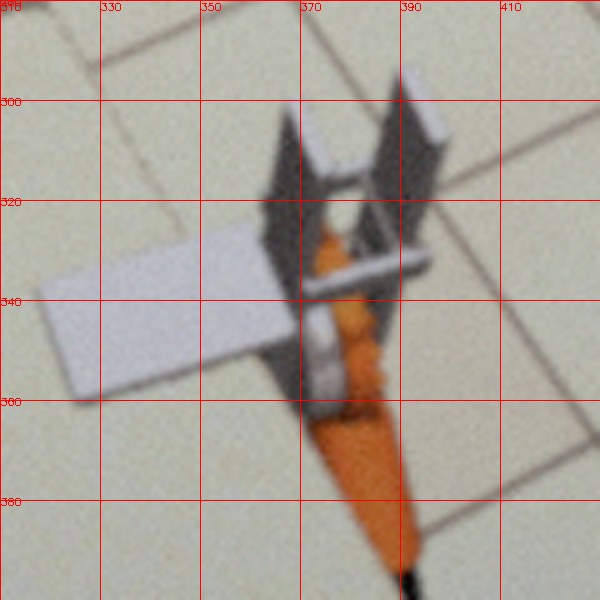

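```bash
cat > h.py <<'E'
import cv2,numpy as np
from plant import robot
def K(c):
    f=200/np.tan(np.radians(c['vertical_fov']/2)); return np.array([[f,0,c['cx']],[0,f,c['cy']],[0,0,1]])
def ray(c,u,v,z):
    R=cv2.Rodrigues(np.array(c['rvec']))[0]; o=-R.T@c['tvec']; d=R.T@np.linalg.inv(K(c))@[u,v,1]
    return o+d*(z-o[2])/d[2]
def proj(c,P): return cv2.projectPoints(np.array(P,float).reshape(-1,3),np.array(c['rvec']),np.array(c['tvec']),K(c),None)[0][:,0]
E
python3 - <<'E'
from h import *
np.set_printoptions(precision=4,suppress=True)
s=robot.get_calibration('scene');d=robot.get_calibration('side')
for n,c,pts in (('scene',s,[(201.5,179.5),(212,181.5),(211,172.3),(221,174)]),('side',d,[(368,299.6),(375,315.6),(391,293.6),(399,307.5),(389,297),(397,310)])):
    print(n)
    for p in pts: print(p,ray(c,*p,0.09))
print(ray(s,0,0,0), 'plate', [ray(d,*p,0.003)for p in [(317.5,338),(325.5,361),(368.5,346)]])
E
```

```text
scene
(201.5, 179.5) [ 0.6147 -0.2337  0.09  ]
(212, 181.5) [ 0.6187 -0.208   0.09  ]
(211, 172.3) [ 0.5808 -0.2271  0.09  ]
(221, 174) [ 0.5842 -0.2023  0.09  ]
side
(368, 299.6) [ 0.5792 -0.2054  0.09  ]
(375, 315.6) [ 0.5747 -0.2315  0.09  ]
(391, 293.6) [ 0.6143 -0.2119  0.09  ]
(399, 307.5) [ 0.6119 -0.236   0.09  ]
(389, 297) [ 0.6086 -0.2154  0.09  ]
(397, 310) [ 0.6072 -0.238   0.09  ]
[-2.9169 -4.3039  0.    ] plate [array([ 0.5079, -0.1878,  0.003 ]), array([ 0.502 , -0.2258,  0.003 ]), array([ 0.572 , -0.2345,  0.003 ])]
```

Run:
```python
from h import *
np.set_printoptions(precision=4,suppress=True)
s=robot.get_calibration('scene')
print('pot base', [ray(s,*p,0.0) for p in [(158,174),(173,178),(188,172)]], 'pot top',[ray(s,*p,0.05) for p in [(154,152),(189,152),(171,158)]])
robot.move_pose([0.598,-0.219,0.29],[180,0,81])
c=robot.get_calibration('wrist'); o=robot.observe(); cv2.imwrite('pics/w1.png',robot.grab_frame('wrist'))
cv2.imwrite('pics/side1.png',robot.grab_frame('side'))
np.save('w1.npy',np.r_[c['rvec'],c['tvec']]);print(o['tool_pos'],o['tcp_rot'],o['time'])
```

```text
pot base [array([ 0.4615, -0.4454,  0.    ]), array([ 0.4743, -0.3952,  0.    ]), array([ 0.4368, -0.3718,  0.    ])] pot top [array([ 0.434 , -0.4603,  0.05  ]), array([ 0.4175, -0.3685,  0.05  ]), array([ 0.4588, -0.398 ,  0.05  ])]
[ 0.5982 -0.2179  0.2902] [179.9975  -0.0297  81.0546] 1.0333
```

View pics/w1.png

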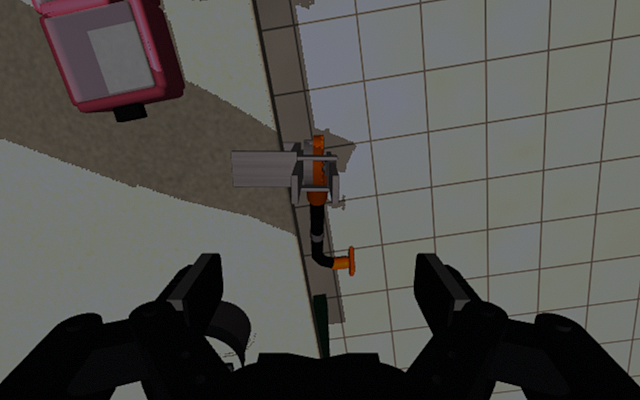

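The wrist view shows the clamp at about (318,175), between the pads and aligned with the image axes. I'll zoom in and fit.

Run:
```python
from h import *
a=cv2.imread('pics/w1.png')[130:220,225:365]
a=cv2.convertScaleAbs(a,alpha=1.8);a=cv2.resize(a,(770,495),interpolation=cv2.INTER_CUBIC);k=5.5
for i in range(0,140,20): cv2.putText(a,str(225+i),(int(i*k),10),0,.35,(0,0,255));cv2.line(a,(int(i*k),0),(int(i*k),495),(0,0,255),1)
for i in range(0,90,20): cv2.putText(a,str(130+i),(0,int(i*k)+5),0,.35,(0,0,255));cv2.line(a,(0,int(i*k)),(770,int(i*k)),(0,0,255),1)
cv2.imwrite('pics/w1c.png',a)
```

```text
(no output)
```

View pics/w1c.png

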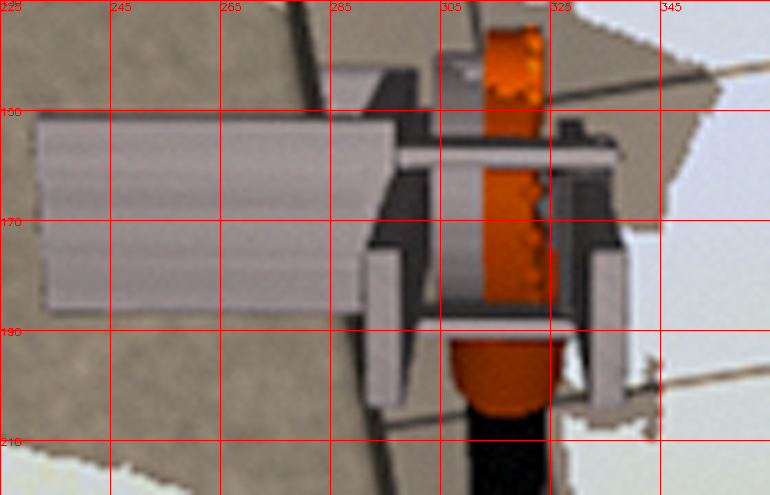

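Run:
```python
from h import *
from scipy.optimize import least_squares
np.set_printoptions(precision=4,suppress=True)
w=dict(robot.get_calibration('wrist')); m=np.load('w1.npy'); w['rvec'],w['tvec']=m[:3],m[3:]
s=robot.get_calibration('scene');d=robot.get_calibration('side')
W=[((-.012,.013),(292,175.2)),((-.006,.013),(298.3,175.2)),((-.012,-.013),(291.3,204)),((-.006,-.013),(298,204)),
((.022,.013),(332.9,175.2)),((.028,.013),(339.3,175.2)),((.022,-.013),(332.1,204)),((.028,-.013),(338.5,204))]
S=[((.028,-.013),(202,180.7)),((.028,.013),(212.3,182)),((-.006,.013),(221.3,174.2)),((-.006,-.013),(211.3,173.2))]
D=[((-.012,.013),(367.5,300.5)),((-.012,-.013),(374,316)),((.022,.013),(389,297)),((.028,-.013),(399,308))]
def res(p,sets):
    r=[];ca,sa=np.cos(p[2]),np.sin(p[2])
    for c,X in sets:
        P=[(p[0]+ca*a-sa*b,p[1]+sa*a+ca*b,.09) for (a,b),_ in X]
        r.append((proj(c,P)-[q for _,q in X]).ravel())
    return np.concatenate(r)
for sets in ([(w,W)],[(s,S),(d,D)],[(w,W),(s,S),(d,D)]):
    f=least_squares(res,[.59,-.22,-.15],args=(sets,),x_scale=[.01,.01,.1]);print(f.x,np.degrees(f.x[2]),abs(f.fun).max())
```

```text
[ 0.5879 -0.2167 -0.1658] -9.50206125402732 1.089717900588198
[ 0.5866 -0.2197 -0.1653] -9.468740324310128 3.145636367377506
[ 0.5878 -0.2172 -0.1654] -9.47631135314416 4.778611578724792
```

The wrist fit and the fixed-camera fit agree to about 3 mm, and both give a yaw of -9.5°. I'll descend with the jaws open around the tabs, then squeeze to 30 mm.

Run:
```python
from h import *
np.set_printoptions(precision=4,suppress=True)
yaw=-9.5; a=np.radians(yaw); x=np.array([np.cos(a),np.sin(a)])
xy=np.array([.5877,-.217])+.003*x
robot.move_pose([*xy,0.20],[180,0,90+yaw])
print('guard',robot.line_to([*xy,0.122],vel=0.08,guard=8))
o=robot.observe();print(o['tool_pos'],o['ft_force'],o['time'])
cv2.imwrite('pics/w2.png',robot.grab_frame('wrist'))
cv2.imwrite('pics/side2.png',robot.grab_frame('side'))
```

```text
guard False
[ 0.591  -0.2177  0.1228] [ 0.8925 -0.1665  0.0203] 2.7083
```

View pics/w2.png

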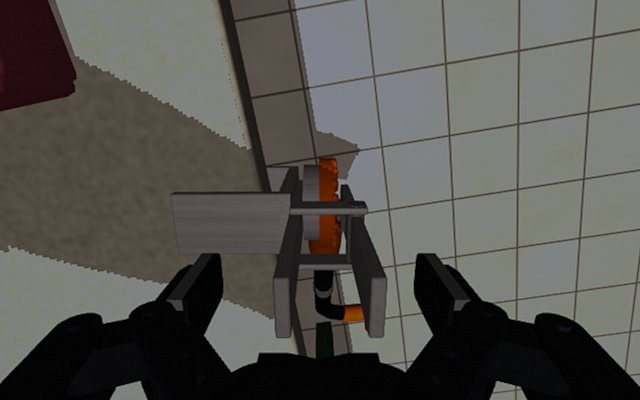

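View pics/side2.png

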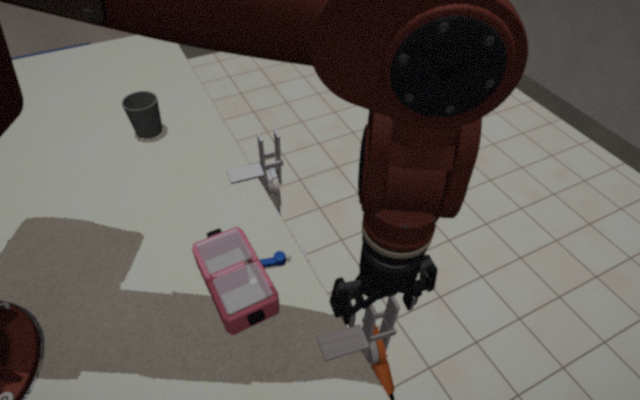

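The tabs sit at columns 275 to 385 between the pads, with their centre about 12 px towards the sprung side, as intended. I'll squeeze now.

Run:
```python
from h import *
np.set_printoptions(precision=4,suppress=True)
def st(t):
    o=robot.observe();print(t,o['tool_pos'],o['ft_force'],'w',round(o['gripper_width'],4),'t',o['time'])
robot.set_gripper(0.046);st('46')
robot.set_gripper(0.030);st('30')
robot.pause(0.2);st('hold')
cv2.imwrite('pics/s3.png',robot.grab_frame('scene'))
cv2.imwrite('pics/w3.png',robot.grab_frame('wrist'))
```

```text
46 [ 0.5912 -0.2177  0.1226] [3.4753 0.3275 2.5818] w 0.0462 t 3.2833
30 [ 0.5901 -0.2176  0.124 ] [-12.491    2.9603  17.9047] w 0.0304 t 3.5833
hold [ 0.5901 -0.2176  0.124 ] [-10.8803   3.0438  17.8382] w 0.0306 t 3.7833
```

View pics/s3.png

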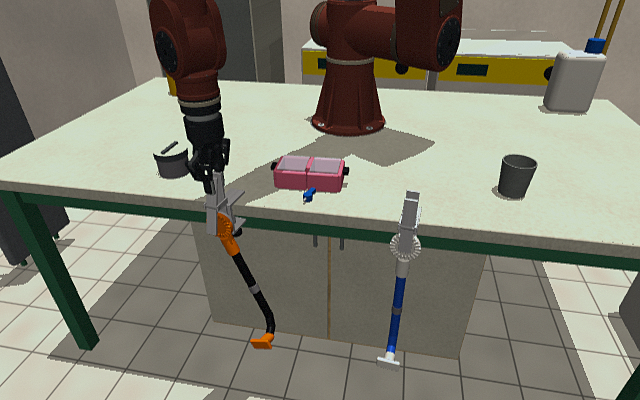

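View pics/w3.png

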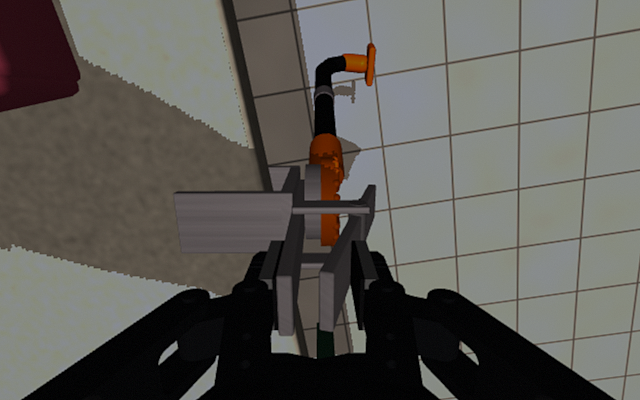

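The clamp is open and the snorkel is swinging; it has already passed through to the other side. I'll hold and wait.

Run:
```python
from h import *
robot.pause(4.0)
a=robot.grab_frame('scene');robot.pause(0.25);b=robot.grab_frame('scene');robot.pause(.3);c=robot.grab_frame('scene')
r=np.s_[230:390,150:330]
print(cv2.absdiff(a,b)[r].max(),cv2.absdiff(a,c)[r].max(),robot.observe()['time'],robot.observe()['gripper_width'],robot.observe()['ft_force'])
cv2.imwrite('pics/s4.png',c)
```

```text
19 19 8.5833 0.030575342247095582 [-10.86455178   2.64855535  17.91513723]
```

View pics/s4.png

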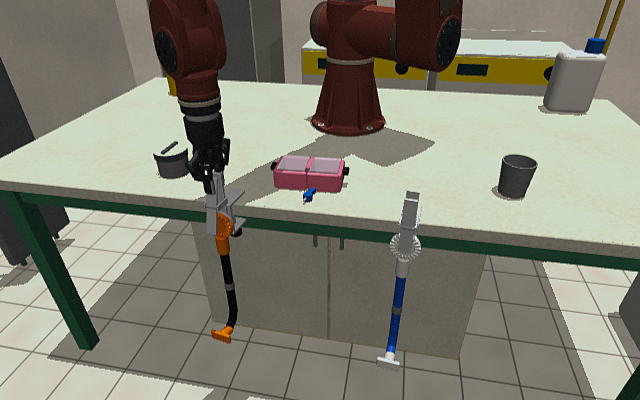

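The snorkel now hangs still, from (222,230) to about (230,325). I'll check that against the projected vertical, then let go.

Run:
```python
from h import *
np.set_printoptions(precision=4,suppress=True)
s=robot.get_calibration('scene')
u=ray(s,222,228,-.04);print(u,proj(s,[u-[0,0,h] for h in (0,.1,.2,.25,.3)]))
def st(t):
    o=robot.observe();print(t,o['tool_pos'],o['ft_force'],'w',round(o['gripper_width'],4),'t',o['time'])
robot.set_gripper(0.046);st('46')
robot.set_gripper(0.085);st('open')
p=robot.observe()['tool_pos']
robot.line_to([p[0],p[1],0.29],vel=0.1);st('up')
robot.pause(.5)
a=robot.grab_frame('scene');robot.pause(.3);b=robot.grab_frame('scene')
print(cv2.absdiff(a,b)[230:390,150:330].mean())
cv2.imwrite('pics/s5.png',b);cv2.imwrite('pics/w5.png',robot.grab_frame('wrist'))
```

```text
[ 0.6078 -0.2095 -0.04  ] [[222.     228.    ]
 [227.7447 260.9593]
 [232.89   290.4798]
 [235.2664 304.1145]
 [237.5251 317.073 ]]
46 [ 0.5918 -0.2179  0.1229] [ 5.8655 -1.3301  2.3576] w 0.0462 t 8.8833
open [ 0.5905 -0.2174  0.1218] [ 0.3632  0.1135 -0.0797] w 0.0848 t 9.3583
up [ 0.5903 -0.2173  0.2893] [-0.2672  0.0534 -0.3533] w 0.0852 t 11.1917
1.7535532407407408
```

View pics/s5.png

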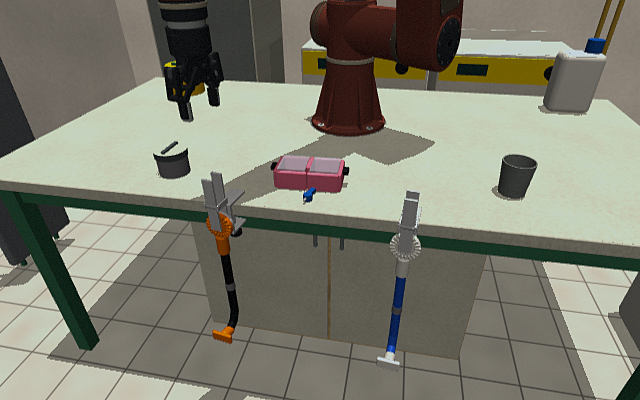

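View pics/w5.png

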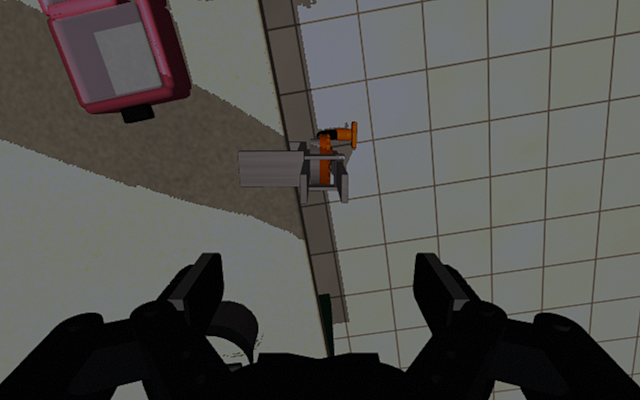

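Run:
```python
from h import *
robot.job_done(); print(robot.observe()['time'])
```

```text
the job is handed in; nothing more can be done
the job is handed in; nothing more can be done
```

The black snorkel now hangs straight and still with its clamp shut, and I handed the job in at about 12 s of the allowed 32; no verdict was reported.

**What I did:** I located the clamp in all three cameras, lowered the open gripper around its two tabs and squeezed to about 30 mm. By the geometry that puts the lever at roughly 0.2 rad. I held for about 5 s while the snorkel swung down, then opened the gripper and rose clear.

**Last checks:**
- **Snorkel:** it follows the projected vertical to within a few pixels. Frames taken 0.3 s apart showed no motion that I could tell from image noise.
- **Clamp:** the tabs are back at their original spacing, about 47 px against 47.7 px before, so the jaw is shut.
- **Robot:** the force on the tool is back to about zero, and the arm touches nothing.
- **Blue clamp:** it was never approached, and it looks the same in the pictures.

**Disagreement:** the wrist-camera and fixed-camera fits of the clamp position differed by about 3 mm, and my hand-picked corners left up to about 5 px of error. I used the wrist result, and the grip confirmed it.

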